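# Put a jar away behind a lift-up cupboard door

## Task

Put the jar with the yellow lid away in the white cupboard on the worktop: lift the cupboard's glass door by its bar, all the way up until the stay on the right snaps under it and holds it, then stand the jar upright on the cupboard floor between the two jars that live there, and let go of it while the stay still holds the door. Then push the stay's red pad inwards to unlock it, and lower the door, without letting it slam, until it is fully shut. Leave the other things standing where they are.

Things in the scene. Friction and masses are not known exactly. Their poses are not given: they have to be found in the camera images.
- cupboard: White counter-top cupboard, 380 mm wide, 195 high, fixed; its front leans back 30 degrees. Origin on the worktop at mid width, x to its back, y to its left seen from the front, z up. In this frame: level inner floor (light wood) top z = 0.032, front edge x = -0.11, no sill; inner back x = 0.088; inner sides y = +-0.174.
- door (a joint): Angle (rad) of the glass lift-up door (378 mm wide, 175 long, 14 thick), hinged at its top edge: 0 = shut, grows as its lower edge swings to the robot and up. Raise to 1.78-1.82 (stop 1.83) and the stay locks; let go, it settles on the stay at 1.745, rising forward 40 degrees above level. Unlocked, a brake lets it sink by itself in about 7 s to rest ajar at 0.15-0.35; push it shut (2-5 N).
- door_hinge (a point): Middle of the door's hinge line, along the cupboard's y at x = -0.02, z = 0.195 in the cupboard's frame. Shut, the door slopes from it down and to the robot, 30 degrees from vertical. The point turns with the door.
- door_handle (a point): Middle of the door's dark round bar: 12 mm thick, along the cupboard's y, free over 180 mm between brackets, 36 mm out from the door's face, level with its lower edge. In the cupboard's frame at x = -0.151, z = 0.068 when shut, x = -0.123, z = 0.346 locked open; radius 0.183 about the hinge line. The bar can turn in a grip. Lifting takes about 6 N.
- stay (a joint): Angle (rad) of the stay, a sprung steel arm 146 mm long, pivoted low on the cupboard's right inner side, bearing on a pin on the door. 0 = leaning back inside, door shut; follows the door to 0.62; with the door above 1.75 its end snaps under the pin by itself: 0.735 = locked. Unlock: push its red pad 10-20 mm to the cupboard's +x (4-8 N); the pin drops off its end; then draw back.
- stay_pad (a point): Middle of the front face of the red thumb pad on the stay's arm: 34 mm wide (y), 36 high, 8 thick. Stay locked: upright in front of the opening, facing the robot, in the cupboard's frame at x = -0.091, y = -0.138, z = 0.141, its top about 95 mm below the raised door. Door shut: inside behind the glass, at x = -0.03, z = 0.118.
- jar_yellow: Glass jar with a yellow lid, 56 mm across, 70 mm high, about 0.2 kg, rigid and closed; starts on the worktop, left or right of the cupboard. Origin: centre of its underside, z along its axis.
- jar_black: Glass jar with a black lid, 56 mm across, 70 mm high, standing in the cupboard. Origin: centre of its underside. The black and the green jar stand 185 to 220 mm apart (centres), one near the left end of the floor, one right of the middle.
- jar_green: Glass jar with a green lid, 56 mm across, 70 mm high, standing in the cupboard. Origin: centre of its underside.
- spice: Bystander: narrow spice jar with a green cap, 44 mm across, 100 mm high, on the worktop on the other side of the cupboard from the yellow jar. Origin: centre of its underside.
- pepper_mill: Bystander: brown wooden pepper mill, 58 mm across, 170 mm high, right of the cupboard. Origin: centre of its underside.
- olives: Bystander: tall glass jar with a red lid, 92 mm across, 176 mm high, left of the cupboard. Origin: centre of its underside.
Mind the look-alikes: they are no part of the job. Leave any pink or purple look-alike of the jar_yellow alone.

How it is judged:
On the way, in this order (a step that is already met when the one before it is completed fails the run):
1. the door is fully raised and its stay locked (value of joint door above 1.71 rad and value of joint stay above 0.7 rad), for 0.3 s.
2. the yellow-lidded jar stands released in the cupboard between the other two, the stay still locked (all of step 1 and x of jar_yellow in the frame of cupboard between -0.09 and 0.075 m and y of jar_yellow in the frame of cupboard between -0.06 and 0.11 m and z of jar_yellow in the frame of cupboard between 0.024 and 0.04 m and angle between jar_yellow's own z axis and vertical below 0.1 rad and contact force between the fingers and jar_yellow below 0.3 N), for 0.3 s.
3. the stay is unlocked (value of joint stay below 0.64 rad and value of joint door below 1.7 rad), for 0.1 s.
At the end, for the whole second after the job is handed in: The door is fully shut (within 0.035 rad), the yellow-lidded jar stands upright (within 0.1 rad), at rest and released, on the cupboard floor between the black- and green-lidded jars, and these two still stand within 40 mm of where they stood (value of joint door below 0.035 rad and x of jar_yellow in the frame of cupboard between -0.09 and 0.075 m and y of jar_yellow in the frame of cupboard between -0.06 and 0.11 m and z of jar_yellow in the frame of cupboard between 0.024 and 0.04 m and angle between each of jar_yellow, jar_black, jar_green's own z axis and vertical below 0.1 rad and contact force between the fingers and jar_yellow below 0.3 N and linear speed of jar_yellow below 0.02 m/s and distance of each of jar_black, jar_green from where it was at the start of the episode below 0.04 m); the robot touches nothing.
It fails at once if the yellow-lidded jar is tipped over (more than 0.7 rad) (angle between jar_yellow's own z axis and vertical above 0.7 rad).
It fails at once if the door slams (closes faster than 2.5 rad/s) (velocity of joint door below -2.5 rad/s).
It fails at once if a jar in the cupboard is knocked over (angle between any of jar_black, jar_green's own z axis and vertical above 0.5 rad).
It fails at once if the spice jar, the pepper mill or the olive jar is moved more than 50 mm or knocked over (distance of any of spice, pepper_mill, olives from where it was at the start of the episode above 0.05 m or angle between any of spice, pepper_mill, olives's own z axis and vertical above 0.5 rad).
It also fails if it takes over 72 s, if anything falls off the work surface, if the arm or the gripper's body presses on something with over 40 N, if the wrist force passes 120 N, or if a joint passes its speed limit or range.

## Robot

A 6-joint arm with a two-finger parallel gripper is mounted at the origin on a cart in front of the work surface, level with it; the furniture and walls round the work are solid. World frame = base frame: x ahead of the robot, y to its left, z up, the work surface at z = 0. Lengths are in m, angles in rad, forces in N, time in s.
With the tool pointing down it reaches from about 0.35 to 0.975 m from the base axis. Payload 4.9 kg.
Tool frame: the origin (TCP) lies at the very end of the fingers, on their centre line; the grasp point (between the pads) lies 19 mm behind it; y points along the fingers, z is the direction in which the jaws open and shut, and the axes are right-handed (so a half turn about y gives the same grasp; the last joint's range is limited). The gripper opens to 85 mm and grips with 20 to 120 N. Pads are 22 mm wide; open, the fingers measure 114 mm over their backs; the gripper's body (76 mm by 85 mm) begins 54 mm behind the grasp point. The pads swing forward as they close: fully open they stand 13 mm farther back than shut.
Start: joints at [-1.425, 0.053, 1.613, -0, 1.476, -0.119], TCP at [0.164, -0.603, 0.231] pointing down, gripper open.
Joint ranges: [-3.01, 3.01], [-1.01, 2.22], [0.06, 2.58], [-1.02, 4.17], [0.09, 2.62], [-3.14, 3.14]. Speed limits (rad/s): [2.57, 2.57, 3.14, 3.14, 3.14, 3.14].

## Interface

Orientations are given as a 3x3 rotation matrix whose columns are the frame's x, y, z axes.
In Python, from bench import * gives the robot as it stands.
- The arm moves only by the tool servo_tool, never from a script. Its argument "deltas" is a list of rows, each a list of 7 numbers: the shift along the world's x, y, z each as a share of 0.6 m, from -1 to 1, then the turn, a rotation vector about the world's x, y, z each as a share of 2 pi rad, from -1 to 1, then the closure, from 0 (fully open) to 1 (shut). In form: [[dx, dy, dz, wx, wy, wz, fingers], ...]. A call has 1 to 12 rows; each row is the pose to reach, as a shift and turn from the pose commanded when the call began, turning the shorter way round; what a row does not reach only later rows make up. A row lasts 1/12 s, in which the tool goes at most 41.7 mm and 7.16 degrees, less where a joint would pass 70% of its speed; a pose out of reach is approached as far as the arm can. A call with a number of a shift or a turn outside -1 to 1 is refused whole. A call with a gripper value outside its range is refused whole. The fingers move at their own pace and stop on an object; "grip_force" is the grip in N (left out, the last holds). Time passes only in rows, so rows that repeat a pose let the fingers close. It gives the time, the measured TCP pose, the force and the opening at its end, in the units of the state.
- sense(): the state, without advancing time (a new reading comes with each control period).
- camera(name): name is "scene" or "side" or "wrist"; returns (picture, depth): 400x640x3 uint8, blue, green, red; 400x640 float32, m along the optical axis (not along the pixel's ray), 0 where there is no reading.
- camera_info(name): a dict with "fx", "fy", "cx", "cy" (pixels), "k1" (the pictures are not rectified: a ray, as slopes to the right and down, at radius r is drawn at 1 + k1 r^2 times it, then the intrinsics apply), "rvec" (rotation vector, rad) and "tvec" (3), from world to camera coordinates, as OpenCV has them. Camera axes: x right, y down, z forward; pixel columns grow to the right and rows downward; lengths in m; the calibration is good to about 2 mm. A picture is of the moment at which its call begins: read the wrist's pose just before it. camera_info takes no time and is no camera call; for the wrist camera it gives the pose at the moment of the call.
- job_done(): hands the job in, once; it reports no verdict.
The state is a dict: "t": time; "joint_positions": joint angles; "dq": joint speeds; "joint_efforts": joint torques, N m; "tool_pos": TCP position; "orientation": TCP orientation; "ft_force": force on the tool from outside, world axes, zero at the start; "wrist_torque": the same for the moment, N m; "gripper_width": opening from 0.0 (shut) to 1.0 (fully open).
Only numpy, scipy, OpenCV 4.12 (cv2) and the standard library are available. Lean on these libraries where they do the work, as an engineer would, in place of code of your own. Each camera call takes 0.05 s, during which the arm holds its last target. There are 200 camera calls.

## Working session

There is one attempt and no reset: what is moved stays moved. The work goes in short steps, Python scripts to look and compute and a tool call to move; the robot and the scene stay as the last step left them, time stands still between calls to the robot, and variables do not carry over. Pictures are saved under pics/ and viewed, about 8 in all and at most 12, crops included, and the job is handed in when it is done.

Besides the shell and the picture viewer there is one more tool, called after "Request:" as name(argument=value, ...) on one line, values as JSON. servo_tool: Moves the arm, as the interface text tells. Its arguments: {"type":"object","properties":{"deltas":{"type":"array"},"grip_force":{"type":"number"}},"required":["deltas"]}

```bash
mkdir -p pics; ls; cat > h.py <<'E'
from bench import *
import numpy as np, cv2
def cam(name):
    i=camera_info(name); p,d=camera(name); return p,d,i
def ray(i,u,v):
    x=(u-i['cx'])/i['fx']; y=(v-i['cy'])/i['fy']; a,b=x,y
    for _ in range(20):
        s=1+i['k1']*(a*a+b*b); a,b=x/s,y/s
    return np.array([a,b,1.])
def w(i,pc):
    R=cv2.Rodrigues(np.array(i['rvec'],float))[0]; return R.T@(np.asarray(pc)-np.ravel(i['tvec']))
def pt(i,d,u,v,k=1):
    q=d[v-k:v+k+1,u-k:u+k+1]; q=q[q>0]; return w(i,ray(i,u,v)*np.median(q)) if q.size else None
def onz(i,u,v,z):
    o=w(i,[0,0,0]); r=w(i,ray(i,u,v))-o; return o+r*(z-o[2])/r[2]
def proj(i,P):
    R=cv2.Rodrigues(np.array(i['rvec'],float))[0]; c=R@np.asarray(P)+np.ravel(i['tvec']); a,b=c[:2]/c[2]; s=1+i['k1']*(a*a+b*b)
    return i['fx']*a*s+i['cx'],i['fy']*b*s+i['cy']
def tri(obs):
    A=np.zeros((3,3));B=np.zeros(3)
    for i,u,v in obs:
        o=w(i,[0,0,0]); r=w(i,ray(i,u,v))-o; r/=np.linalg.norm(r); M=np.eye(3)-np.outer(r,r); A+=M;B+=M@o
    return np.linalg.solve(A,B)
E
python3 - <<'E'
from h import *
import pickle
D={}
for n in('scene','side'):
    p,d,i=cam(n); D[n]=(p,d,i); cv2.imwrite(f'pics/{n}0.png',p); print(n,w(i,[0,0,0]),i['fx'],i['k1'])
pickle.dump(D,open('d0.pkl','wb')); s=sense(); print(s['t'],s['tool_pos'],s['orientation'])
E
```

```text
pics
scene [-0.14054315 -0.80618772  1.04145684] 405.1336436195754 -0.07928626105237248
side [ 0.3010805  -0.71908983  1.15053234] 430.84916380200474 -0.10656270185264274
0.1 [ 0.16349469 -0.60261824  0.23013574] [[-9.65146347e-01 -3.09262962e-04  2.61710589e-01]
 [-2.61710685e-01  1.95433836e-03 -9.65144392e-01]
 [-2.12987629e-04 -9.99998042e-01 -1.96715995e-03]]
```

View pics/scene0.png

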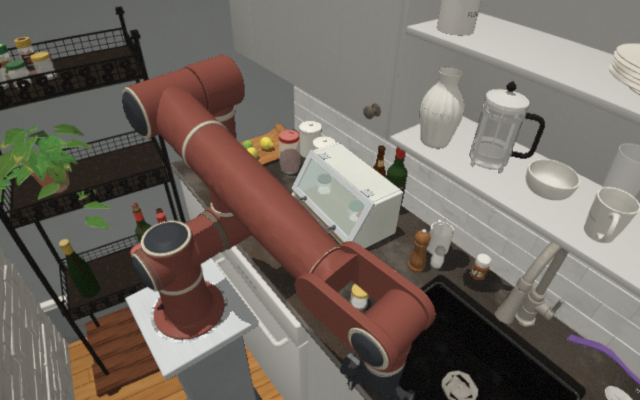

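View pics/side0.png

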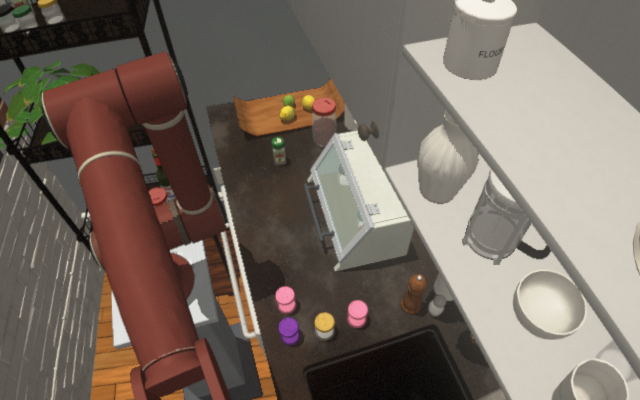

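Side view: the candidates are yellow at (324,324), pink at (286,298) and (357,312), and purple at (289,329). The yellow lid is my choice. The cupboard is at about (360,200), the pepper mill at (414,290), the spice jar at (279,150) and the olives at (324,120).

```bash
python3 - <<'E'
from h import *
import pickle
D=pickle.load(open('d0.pkl','rb')); p=D['side'][0]
a=cv2.resize(p[120:280,295:425],None,fx=3.5,fy=3.5,interpolation=2)
b=cv2.resize(p[280:350,265:375],None,fx=3,fy=3,interpolation=2)
c=np.zeros((max(a.shape[0],400),800,3),np.uint8); c[:a.shape[0],:a.shape[1]]=a; c[:b.shape[0],460:460+b.shape[1]]=b
cv2.imwrite('pics/crop1.png',c)
p,d,i=D['side']
for n,u,v in [('yl',324,320),('pink1',286,295),('pink2',357,309),('pur',289,326),('spice',278,143),('ol',322,104),('mill',418,280),('top',380,190),('top2',360,160),('side',375,245),('bar',320,225)]: print(n,pt(i,d,u,v))
E
```

```text
yl [ 0.43019975 -0.29036806  0.07002714]
pink1 [ 0.35378677 -0.18982752  0.07179734]
pink2 [ 0.52348068 -0.28923809  0.07142577]
pur [ 0.33775639 -0.27806256  0.07113707]
spice [0.475575   0.35888908 0.10218655]
ol [0.65809315 0.42232831 0.17611796]
mill [ 0.68081657 -0.30131225  0.16236906]
top [ 0.69009211 -0.01842943  0.19541617]
top2 [0.67845339 0.11042005 0.19536998]
side [ 0.63521302 -0.13474628  0.10317275]
bar [ 5.27826558e-01  5.10877753e-02 -2.64743919e-04]
```

View pics/crop1.png

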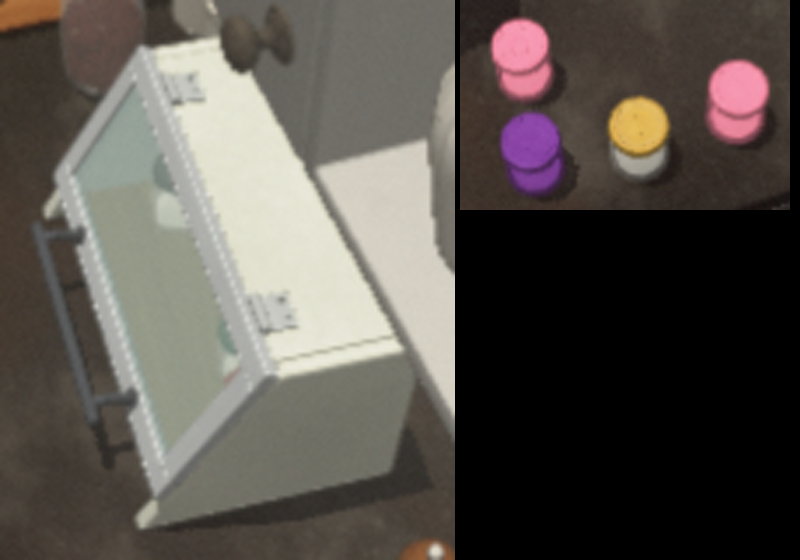

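```bash
python3 - <<'E'
from h import *
import pickle
D=pickle.load(open('d0.pkl','rb')); p,d,i=D['side']
P=[]
for v in range(120,285):
    for u in range(295,425):
        if d[v,u]>0: P.append(np.r_[w(i,ray(i,u,v)*d[v,u]),u,v])
P=np.array(P)
# right side face: points with z .03-.18 whose fit is vertical plane
s=P[(P[:,2]>.03)&(P[:,2]<.17)&(P[:,3]>350)&(P[:,4]>232)&(P[:,3]<400)&(P[:,0]>.57)]
c=s[:,:3].mean(0); U,S,V=np.linalg.svd(s[:,:3]-c,full_matrices=False); n=V[2]; print('side n',n,S/len(s)**.5,c,len(s))
t=P[abs(P[:,2]-.195)<.004]
r=cv2.minAreaRect(t[:,:2].astype(np.float32)*1000); print('top',r,cv2.boxPoints(r))
print('bar',onz(i,307.2,185,.068),onz(i,321.3,238.3,.068))
print('top back right',onz(i,408.7,218.6,.195))
psi0=np.arctan2(*( -n[:2] if n[0]<0 else n[:2])) ; print('atan',np.arctan2(n[1],n[0]))
# cross check lids scene/side triangulation
p2,d2,i2=D['scene']
print('yl scene',pt(i2,d2,358,290), 'tri',tri([(i,324,320),(i2,358,289)]))
for nm,u0,u1,v0,v1,z in [('yl',312,336,312,330,.07)]:
    q=[w(i,ray(i,u,v)*d[v,u]) for u in range(u0,u1) for v in range(v0,v1) if d[v,u]>0]; q=np.array(q); q=q[abs(q[:,2]-z)<.003]; print(nm,len(q),(q.max(0)+q.min(0))/2,q.max(0)-q.min(0))
E
```

```text
side n [-0.11761131 -0.99267186  0.02775185] [0.0443493  0.03506378 0.00544267] [ 0.63408513 -0.13316095  0.09960744] 1169
top ((678.0800170898438, 52.38151550292969), (384.0276184082031, 117.84868621826172), 86.58428955078125) [[ 607.8202  -135.78046]
 [ 725.4595  -142.80191]
 [ 748.33984  240.54349]
 [ 630.70056  247.56494]]
bar [0.52358672 0.17135191 0.068     ] [ 0.50319264 -0.04199286  0.068     ]
top back right [ 0.72549729 -0.13681747  0.195     ]
atan -1.6887261109508191
yl scene [ 0.42314313 -0.29286445  0.06925217] tri [ 0.43131716 -0.28558145  0.05954496]
yl 227 [ 0.42900259 -0.29425619  0.07000701] [0.05066591 0.05041143 0.00597608]
```

```bash
python3 - <<'E'
from h import *
import pickle
from scipy.optimize import least_squares
D=pickle.load(open('d0.pkl','rb')); p,d,i=D['side']
M=np.array([[-.1196,.189,.0504],[-.1196,-.189,.0504],[-.0321,-.189,.202],[-.0321,.189,.202]])
px=np.array([[58,175],[156,494],[274,378],[145,50]])/3.5-.36+[295,120]
B=np.array([[-.151,0.107,.068],[-.151,-.107,.068]]); bpx=np.array([[42,228],[92,415]])/3.5-.36+[295,120]
def T(q,P):
    c,s=np.cos(q[2]),np.sin(q[2]); P=np.atleast_2d(P); return np.c_[q[0]+c*P[:,0]-s*P[:,1],q[1]+s*P[:,0]+c*P[:,1],P[:,2]]
def f(q):
    a=np.array([proj(i,x) for x in T(q,M)])-px; b=np.array([proj(i,x) for x in T(q,B)])-bpx
    return np.r_[a.ravel(), b.ravel()]
r=least_squares(f,[.66,.05,-.08],x_scale=[.1,.1,.1]); q=r.x
print(q,np.degrees(q[2]),np.round(r.fun,1))
print('handle',T(q,[-.151,0,.068]),'hinge',T(q,[-.02,0,.195]),'pad',T(q,[-.091,-.138,.141]))
np.save('q.npy',q)
# jars inside (lid tops z .032+.07=.102): lids in crop
for n,u,v in [('left',175,180),('right',232,335)]: print(n,onz(i,u/3.5-.36+295,v/3.5-.36+120,.102))
# draw
p=p.copy()
for x in np.r_[T(q,M),T(q,B)]:
    a=proj(i,x)
E
```

```text
[ 0.66434028  0.05152013 -0.07975953] -4.569884513388739 [-0.2 -0.3 -0.1  1.6 -1.1 -0.8  0.  -1.5  0.3  0.6  1.2  0.2]
handle [[0.51382032 0.06355105 0.068     ]] hinge [[0.64440386 0.05311363 0.195     ]] pad [[ 0.56263443 -0.07879073  0.141     ]]
left [0.6498172  0.16118645 0.102     ]
right [ 0.63533448 -0.02300688  0.102     ]
```

Request:
servo_tool(deltas=[[0.5,0.9,0.08,0,0,0.195,0.68],[0.5,0.9,0.08,0,0,0.195,0.68],[0.5,0.9,0.08,0,0,0.195,0.68],[0.5,0.9,0.08,0,0,0.195,0.68],[0.5,0.9,0.08,0,0,0.195,0.68],[0.5,0.9,0.08,0,0,0.195,0.68],[0.5,0.9,0.08,0,0,0.195,0.68],[0.5,0.9,0.08,0,0,0.195,0.68],[0.5,0.9,0.08,0,0,0.195,0.68],[0.5,0.9,0.08,0,0,0.195,0.68],[0.5,0.9,0.08,0,0,0.195,0.68],[0.5,0.9,0.08,0,0,0.195,0.68]], grip_force=60)

```text
t: 1.1
tool_pos: [0.406, -0.1654, 0.2699]
orientation: [[-0.081, 0.0, 0.997], [-0.997, -0.0, -0.081], [0.0, -1.0, 0.0]]
ft_force: [0.6, -0.9, 0.1]
gripper_width: 0.322
```

Request:
servo_tool(deltas=[[0,0,0,0,0,0,0.68],[0,0,0,0,0,0,0.68],[0,0,0,0,0,0,0.68],[0,0,0,0,0,0,0.68]])

```text
t: 1.43
tool_pos: [0.405, -0.1684, 0.2695]
orientation: [[-0.083, -0.001, 0.997], [-0.997, 0.0, -0.083], [-0.0, -1.0, -0.001]]
ft_force: [-0.5, -0.2, -0.6]
gripper_width: 0.323
```

```bash
python3 - <<'E'
from h import *
s=sense(); print(s['t'],s['tool_pos'],s['orientation'],s['joint_positions'],s['gripper_width'],s['ft_force'])
p,d,i=cam('wrist'); print(w(i,[0,0,0]))
cv2.imwrite('pics/w1.png',p)
E
```

```text
1.4333 [ 0.40504059 -0.16835166  0.26954506] [[-8.25055391e-02 -9.57235836e-04  9.96590146e-01]
 [-9.96590604e-01  1.40868911e-04 -8.25054417e-02]
 [-6.14114036e-05 -9.99999532e-01 -9.65594705e-04]] [-5.63642312e-01 -4.36213852e-01  1.97384895e+00 -3.92570018e-04
  1.60484199e+00 -4.81056099e-01] 0.32305164346127146 [-0.48552734 -0.20508387 -0.56411482]
[ 0.41155676 -0.0927968   0.41298701]
```

View pics/w1.png

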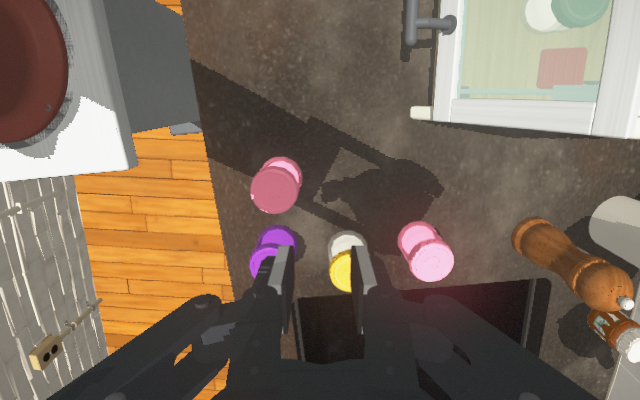

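Request:
servo_tool(deltas=[[0.177,0.387,-0.067,0,0,0,0.68],[0.177,0.387,-0.067,0,0,0,0.68],[0.177,0.387,-0.067,0,0,0,0.68],[0.177,0.387,-0.067,0,0,0,0.68],[0.177,0.387,-0.067,0,0,0,0.68],[0.177,0.387,-0.067,0,0,0,0.68],[0.177,0.387,-0.067,0,0,0,0.68],[0.177,0.387,-0.067,0,0,0,0.68],[0.177,0.387,-0.067,0,0,0,0.68],[0.177,0.387,-0.067,0,0,0,0.68]])

```text
t: 2.32
tool_pos: [0.5118, 0.0629, 0.23]
orientation: [[-0.083, -0.0, 0.997], [-0.997, -0.0, -0.083], [0.001, -1.0, 0.0]]
ft_force: [0.1, 0.0, 0.2]
gripper_width: 0.322
```

```bash
python3 - <<'E'
from h import *
import pickle
s=sense(); print(s['t'],s['tool_pos'],s['joint_positions'])
p,d,i=cam('wrist'); pickle.dump((p,d,i),open('w2.pkl','wb'))
cv2.imwrite('pics/w2.png',p)
from scipy.optimize import least_squares
S=[([-1.425,0.053,1.613,0,1.476],(.16349,-.60262,.23013)),([-5.63642312e-01,-4.36213852e-01,1.97384895,0,1.60484],(.40504,-.16835,.26954)),(s['joint_positions'],s['tool_pos'])]
def f(x):
    o=[]
    for j,t in S:
        A=j[1];B=A+j[2]
        o+=[x[0]+x[1]*np.sin(A)+x[2]*np.sin(B)-np.hypot(t[0],t[1]), x[3]+x[1]*np.cos(A)+x[2]*np.cos(B)-t[2]]
    return o
r=least_squares(f,[0,.4,.6,.0]);print(r.x,np.round(r.fun,4))
E
```

```text
2.3167 [0.51178767 0.06291163 0.22997942] [-2.18142546e-02 -2.11948595e-01  1.86481957e+00 -5.02417277e-04
  1.48874962e+00  6.16603250e-02]
[ 0.01300325  0.39643501  0.59151836 -0.10933096] [-0.0016  0.0002 -0.0019  0.0001  0.0035 -0.0002]
```

View pics/w2.png

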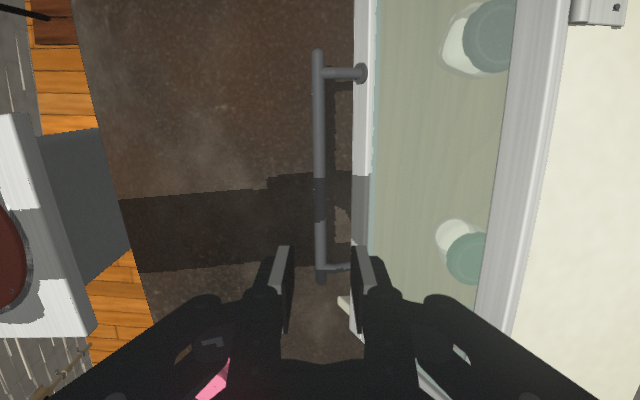

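```bash
python3 - <<'E'
from h import *
import pickle
p,d,i=pickle.load(open('w2.pkl','rb')); q=np.load('q.npy')
a=onz(i,317.5,52,.068);b=onz(i,321.5,280,.068); print(a,b,(a+b)/2,np.degrees(np.arctan2(-(a-b)[0],(a-b)[1])), np.linalg.norm(a-b))
for u,v in [(318,60),(319,130),(320,200),(321,250)]: print(pt(i,d,u,v,0))
T=lambda P:np.array([q[0]+np.cos(q[2])*P[0]-np.sin(q[2])*P[1],q[1]+np.sin(q[2])*P[0]+np.cos(q[2])*P[1],P[2]])
print('pred',[proj(i,T((-.151,y,.068))) for y in(.1,-.1)])
print('corner',proj(i,T((-.0321,.189,.202))),proj(i,T((-.0321,-.189,.202))))
print('lids L,R', onz(i,497,35,.102),onz(i,470,258,.102))
E
```

```text
[0.51791142 0.17581516 0.068     ] [ 0.502372   -0.04756252  0.068     ] [0.51014171 0.06412632 0.068     ] -3.9794084808992998 0.2239175314255178
[0.51777981 0.16862534 0.07422145]
[0.51350116 0.10962797 0.07466671]
[0.50871887 0.0438636  0.07496815]
[ 0.50515351 -0.00897345  0.07468159]
pred [(np.float64(323.1753792939298), np.float64(66.8440886817819)), (np.float64(323.87205423318363), np.float64(270.3184074631812))]
corner (np.float64(579.9867928022579), np.float64(-147.49133200415096)) (np.float64(476.25813965767065), np.float64(452.6192969150286))
lids L,R [0.65768119 0.17442768 0.102     ] [ 0.64465995 -0.01630985  0.102     ]
```

Request:
servo_tool(deltas=[[-0.0055,0.001,-0.06,0,0,0,0.68],[-0.0055,0.001,-0.12,0,0,0,0.68],[-0.0055,0.001,-0.18,0,0,0,0.68],[-0.0055,0.001,-0.22,0,0,0,0.68],[-0.0055,0.001,-0.26,0,0,0,0.68],[-0.0055,0.001,-0.295,0,0,0,0.68],[-0.0055,0.001,-0.295,0,0,0,0.68],[-0.0055,0.001,-0.295,0,0,0,0.68]])

```text
t: 3.03
tool_pos: [0.5077, 0.0641, 0.0523]
orientation: [[-0.083, -0.002, 0.997], [-0.997, -0.0, -0.083], [0.0, -1.0, -0.002]]
ft_force: [-0.1, -0.3, 0.3]
gripper_width: 0.323
```

Request:
servo_tool(deltas=[[0,0,0,0,0,0,0.8],[0.002,0,0,0,0,0,0.9],[0.004,0,0,0,0,0,1],[0.004,0,0,0,0,0,1],[0.004,0,0,0,0,0,1],[0.004,0,0,0,0,0,1]], grip_force=50)

```text
t: 3.53
tool_pos: [0.5094, 0.0647, 0.055]
orientation: [[-0.08, -0.005, 0.997], [-0.997, -0.002, -0.08], [0.002, -1.0, -0.005]]
ft_force: [-12.5, -2.7, 9.2]
gripper_width: 0.117
```

```bash
python3 - <<'E'
import numpy as np
# handle path in world shares from current (door 0), yaw -4.3deg
c,s=np.cos(np.radians(-4.3)),np.sin(np.radians(-4.3))
v=np.array([-.131,-.127])
for t in [.1,.2,.3,.4,.5,.6,.7,.8,.9,1,1.1,1.2,1.3,1.4,1.5,1.6,1.7,1.745,1.8]:
    r=np.array([[np.cos(t),np.sin(t)],[-np.sin(t),np.cos(t)]])@v   # clockwise in (x,z)
    e=r-v; print(t,np.round(np.array([e[0]*c,e[0]*s,e[1]])/.6,4), np.round(r,3))
E
```

```text
0.1 [-0.02    0.0015  0.0229] [-0.143 -0.113]
0.2 [-0.0376  0.0028  0.0476] [-0.154 -0.098]
0.3 [-0.0527  0.004   0.074 ] [-0.163 -0.083]
0.4 [-0.065   0.0049  0.1017] [-0.17  -0.066]
0.5 [-0.0745  0.0056  0.1306] [-0.176 -0.049]
0.6 [-0.0812  0.0061  0.1603] [-0.18  -0.031]
0.7 [-0.0848  0.0064  0.1904] [-0.182 -0.013]
0.8 [-0.0854  0.0064  0.2208] [-0.182  0.005]
0.9 [-0.083   0.0062  0.2511] [-0.181  0.024]
1 [-0.0775  0.0058  0.281 ] [-0.178  0.042]
1.1 [-0.0691  0.0052  0.3102] [-0.173  0.059]
1.2 [-0.0579  0.0044  0.3385] [-0.166  0.076]
1.3 [-0.0439  0.0033  0.3654] [-0.157  0.092]
1.4 [-0.0273  0.0021  0.3908] [-0.147  0.108]
1.5 [-0.0082  0.0006  0.4145] [-0.136  0.122]
1.6 [ 0.0131 -0.001   0.4361] [-0.123  0.135]
1.7 [ 0.0365 -0.0027  0.4555] [-0.109  0.146]
1.745 [ 0.0476 -0.0036  0.4634] [-0.102  0.151]
1.8 [ 0.0616 -0.0046  0.4724] [-0.094  0.156]
```

Request:
servo_tool(deltas=[[-0.01,0.001,0.0112,0,0,0,1],[-0.02,0.0015,0.0229,0,0,0,1],[-0.029,0.002,0.035,0,0,0,1],[-0.0376,0.0028,0.0476,0,0,0,1],[-0.0455,0.0035,0.0606,0,0,0,1],[-0.0527,0.004,0.074,0,0,0,1],[-0.059,0.0045,0.0877,0,0,0,1],[-0.065,0.0049,0.1017,0,0,0,1],[-0.065,0.0049,0.1017,0,0,0,1]])

```text
t: 4.28
tool_pos: [0.4711, 0.0676, 0.1159]
orientation: [[-0.08, -0.001, 0.997], [-0.997, -0.002, -0.08], [0.002, -1.0, -0.0]]
ft_force: [-4.5, -5.7, -1.9]
gripper_width: 0.116
```

Request:
servo_tool(deltas=[[-0.0095,0.0007,0.0289,0,0,0,1],[-0.0162,0.0012,0.0586,0,0,0,1],[-0.0198,0.0015,0.0887,0,0,0,1],[-0.0204,0.0015,0.1191,0,0,0,1],[-0.018,0.0013,0.1494,0,0,0,1],[-0.0125,0.0009,0.1793,0,0,0,1],[-0.0041,0.0003,0.2085,0,0,0,1],[0.0071,-0.0005,0.2368,0,0,0,1],[0.0071,-0.0005,0.2368,0,0,0,1]])

```text
t: 5.03
tool_pos: [0.4719, 0.0675, 0.2592]
orientation: [[-0.081, -0.012, 0.997], [-0.997, -0.002, -0.081], [0.003, -1.0, -0.012]]
ft_force: [-21.1, -4.6, 7.6]
gripper_width: 0.114
```

Request:
servo_tool(deltas=[[0.007,-0.0005,0.0137,0,0,0,1],[0.014,-0.001,0.0269,0,0,0,1],[0.022,-0.0017,0.0398,0,0,0,1],[0.0306,-0.0023,0.0523,0,0,0,1],[0.04,-0.003,0.0645,0,0,0,1],[0.0497,-0.0038,0.076,0,0,0,1],[0.06,-0.0046,0.087,0,0,0,1],[0.071,-0.0054,0.0976,0,0,0,1],[0.0825,-0.006,0.1076,0,0,0,1],[0.0944,-0.0071,0.117,0,0,0,1],[0.0944,-0.0071,0.117,0,0,0,1]])

```text
t: 5.95
tool_pos: [0.5291, 0.0634, 0.3364]
orientation: [[-0.08, -0.004, 0.997], [-0.997, -0.002, -0.081], [0.002, -1.0, -0.004]]
ft_force: [-26.4, -4.6, 27.5]
gripper_width: 0.113
```

Request:
servo_tool(deltas=[[-0.003,0,0.004,0,0,0,1],[-0.006,0,0.008,0,0,0,1],[-0.001,-0.0005,0.012,0,0,0,1],[0.005,-0.001,0.0155,0,0,0,1],[0.01,-0.001,0.019,0,0,0,1],[0.015,-0.001,0.0227,0,0,0,1],[0.015,-0.001,0.0227,0,0,0,1],[0.015,-0.001,0.0227,0,0,0,1]])

```text
t: 6.62
tool_pos: [0.54, 0.0626, 0.345]
orientation: [[-0.081, -0.0, 0.997], [-0.997, -0.002, -0.081], [0.002, -1.0, -0.0]]
ft_force: [-11.3, -5.0, 10.0]
gripper_width: 0.11
```

```bash
python3 - <<'E'
from h import *
import pickle
D={}
for n in('scene','side'): D[n]=cam(n)
pickle.dump(D,open('d3.pkl','wb'))
a=D['side'][0][90:290,230:430]; b=D['scene'][0][90:290,230:430]
cv2.imwrite('pics/s3.png',cv2.resize(np.hstack([a,b]),None,fx=2,fy=2,interpolation=2))
E
```

```text
(no output)
```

View pics/s3.png

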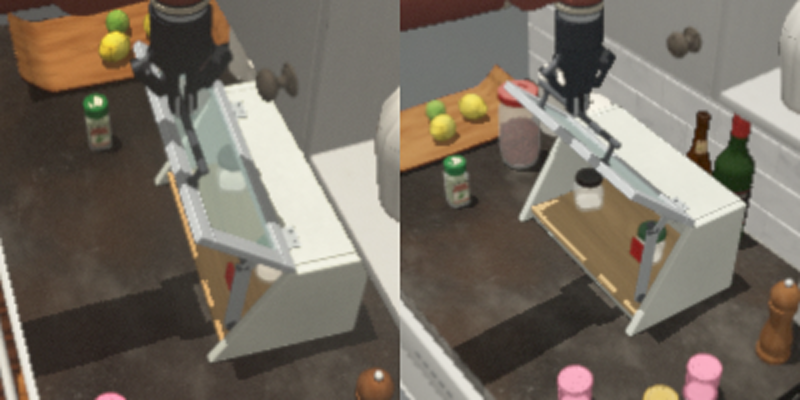

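```bash
python3 - <<'E'
from h import *
import pickle
D=pickle.load(open('d3.pkl','rb'))
for n in D:
    p,d,i=D[n]; P=[]
    for v in range(90,290):
        for u in range(230,430):
            if d[v,u]>0: P.append(w(i,ray(i,u,v)*d[v,u]))
    P=np.array(P); c,s=np.cos(-.0765),np.sin(-.0765); X=P[:,:2]-[.661,.0515]; L=np.c_[X[:,0]*c+X[:,1]*s,-X[:,0]*s+X[:,1]*c,P[:,2]]
    L=L[(L[:,2]>.215)&(L[:,2]<.33)&(L[:,1]<-.09)&(L[:,1]>-.2)&(L[:,0]>-.2)&(L[:,0]<0)]
    b=np.polyfit(L[:,0],L[:,2],1)
    for _ in range(5):
        r=L[:,2]-np.polyval(b,L[:,0]); L=L[abs(r)<max(.004,r.std())]; b=np.polyfit(L[:,0],L[:,2],1)
    print(n,len(L),b,np.degrees(np.arctan(-b[0])), 'door', np.radians(60+np.degrees(np.arctan(-b[0])))) 
E
```

```text
scene 205 [-0.83017141  0.19406451] 39.69848757679012 door 1.7400668674736506
side 727 [-0.89276927  0.18974512] 41.75749824554226 door 1.7760033829770656
```

Request:
servo_tool(deltas=[[0.004,-0.0003,0.0025,0,0,0,1],[0.007,-0.0005,0.0045,0,0,0,1],[0.007,-0.0005,0.0045,0,0,0,1],[0.007,-0.0005,0.0045,0,0,0,1]])

```text
t: 7.05
tool_pos: [0.544, 0.0624, 0.3476]
orientation: [[-0.081, -0.001, 0.997], [-0.997, -0.002, -0.081], [0.002, -1.0, -0.001]]
ft_force: [-10.2, -4.5, 10.1]
gripper_width: 0.114
```

Request:
servo_tool(deltas=[[-0.005,0,-0.003,0,0,0,1],[-0.01,0,-0.006,0,0,0,1],[-0.015,0.001,-0.01,0,0,0,1],[-0.02,0.001,-0.014,0,0,0,1],[-0.02,0.001,-0.014,0,0,0,1],[-0.02,0.001,-0.014,0,0,0,1]])

```text
t: 7.55
tool_pos: [0.5348, 0.063, 0.3415]
orientation: [[-0.081, 0.01, 0.997], [-0.997, -0.001, -0.081], [0.001, -1.0, 0.01]]
ft_force: [-3.3, -4.4, 12.9]
gripper_width: 0.117
```

Request:
servo_tool(deltas=[[0,0,0,0,0,0,0.7],[0,0,0,0,0,0,0.7],[0,0,0,0,0,0,0.7],[0,0,0,0,0,0,0.7]])

```text
t: 7.88
tool_pos: [0.5339, 0.0638, 0.3343]
orientation: [[-0.08, 0.0, 0.997], [-0.997, 0.001, -0.08], [-0.001, -1.0, 0.0]]
ft_force: [0.2, 0.3, -0.1]
gripper_width: 0.302
```

Request:
servo_tool(deltas=[[0,0,0.04,0,0,0,0.7],[0,0,0.08,0,0,0,0.7],[-0.06,0,0.13,0,0,0,0.7],[-0.12,0,0.13,0,0,0,0.7],[-0.18,-0.06,0.13,0,0,0,0.7],[-0.25,-0.12,0.13,0,0,0,0.7],[-0.25,-0.18,0.13,0,0,0,0.7],[-0.25,-0.24,0.13,0,0,0,0.7],[-0.25,-0.3,0.1,0,0,0,0.7],[-0.25,-0.3,0.07,0,0,0,0.7]])

```text
t: 8.72
tool_pos: [0.3836, -0.1212, 0.3768]
orientation: [[-0.088, 0.003, 0.996], [-0.996, -0.003, -0.088], [0.003, -1.0, 0.003]]
ft_force: [0.3, -0.5, -0.7]
gripper_width: 0.302
```

```bash
python3 - <<'E'
from h import *
import pickle
s=sense(); print(s['t'],s['tool_pos'],s['joint_positions'],s['ft_force'])
D={}
for n in('scene','side','wrist'): D[n]=cam(n)
pickle.dump(D,open('d4.pkl','wb'))
a=D['side'][0][90:290,230:430]; b=D['scene'][0][90:290,230:430]
cv2.imwrite('pics/s4.png',cv2.resize(np.hstack([a,b]),None,fx=2,fy=2,interpolation=2))
E
```

```text
8.7167 [ 0.38355292 -0.12123261  0.3767966 ] [-4.90499927e-01 -5.43888512e-01  1.87240109e+00 -1.69332182e-03
  1.80935516e+00 -4.02899042e-01] [ 0.29034738 -0.47927127 -0.70003302]
```

View pics/s4.png

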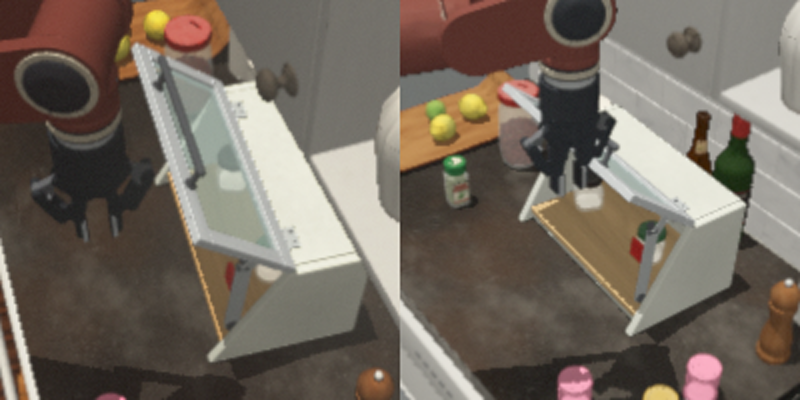

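```bash
python3 - <<'E'
from h import *
import pickle
D=pickle.load(open('d4.pkl','rb')); p,d,i=D['scene']; q=np.load('q.npy')
f=lambda u,v:(u/2-.25+30,v/2-.25+90)
fs=lambda u,v:(u/2-.25+230,v/2-.25+90)
p2,d2,i2=D['side']
print('black',onz(i,*f(588,176),.102),'green',onz(i,*f(652,229),.102))
print('floor edge',onz(i,*f(535,207),.032),onz(i,*f(630,315),.032))
print('pad scene',onz(i,*f(638,250),.141),pt(i,d,*map(round,f(638,250))),'side',onz(i2,*fs(231,275),.141),pt(i2,d2,*map(round,fs(231,275))))
print('bar side',onz(i2,*fs(157,80),.346),onz(i2,*fs(195,178),.346))
def loc(P,q):
    c,s=np.cos(q[2]),np.sin(q[2]); X=P[:2]-q[:2]; return np.round([X[0]*c+X[1]*s,-X[0]*s+X[1]*c,P[2]],4)
for P in [onz(i,*f(588,176),.102),onz(i,*f(652,229),.102),onz(i,*f(535,207),.032),onz(i,*f(630,315),.032),onz(i,*f(638,250),.141)]: print(loc(P,q))
# wrist: yellow lid
p3,d3,i3=D['wrist']; hsv=cv2.cvtColor(p3,cv2.COLOR_BGR2HSV); m=cv2.inRange(hsv,(18,120,120),(32,255,255)); n,l,st,c=cv2.connectedComponentsWithStats(m); 
for k in np.argsort(-st[1:,4])[:3]+1:
    u,v=c[k]; print('yel',st[k],c[k],onz(i3,u,v,.07),pt(i3,d3,int(u),int(v)))
cv2.imwrite('pics/w4.png',p3)
E
```

```text
black [0.65791905 0.17316779 0.102     ] green [ 0.65241224 -0.01988446  0.102     ]
floor edge [0.56909394 0.2275096  0.032     ] [ 0.5297404  -0.10962857  0.032     ]
pad scene [ 0.56465491 -0.07919579  0.141     ] [ 0.5589901  -0.08631921  0.14804842] side [ 0.56560266 -0.07373788  0.141     ] [ 0.56139014 -0.08207947  0.15564843]
bar side [0.52634368 0.13131899 0.346     ] [ 0.51928232 -0.05387367  0.346     ]
[-0.0161  0.1207  0.102 ]
[-0.0062 -0.0721  0.102 ]
[-0.109   0.1678  0.032 ]
[-0.1213 -0.1714  0.032 ]
[-0.089  -0.1382  0.141 ]
yel [429   6  17 133 471] [435.30785563  78.4373673 ] [ 0.53637018 -0.02977235  0.07      ] [ 0.54802472 -0.02811765  0.0331467 ]
yel [442   0  20  30 220] [451.09090909  12.57727273] [0.55659721 0.04770182 0.07      ] [0.57010628 0.05580035 0.03349548]
yel [440  29  18  30 134] [446.04477612  41.29850746] [0.55020942 0.01442112 0.07      ] [0.56351682 0.01954681 0.03276997]
```

```bash
cat >> h.py <<'E'
from scipy.spatial.transform import Rotation as Ro
def Rt(az,pit,sg=1):
    az,pit=np.radians([az,pit]); y=np.array([np.cos(pit)*np.cos(az),np.cos(pit)*np.sin(az),-np.sin(pit)]); z=sg*np.array([np.sin(az),-np.cos(az),0]); return np.c_[np.cross(y,z),y,z]
def delta(pos,R,p0=None,R0=None):
    s=sense(); p0=s['tool_pos'] if p0 is None else p0; R0=s['orientation'] if R0 is None else R0
    return np.round(np.r_[(np.array(pos)-p0)/.6, Ro.from_matrix(R@np.array(R0).T).as_rotvec()/(2*np.pi)],4)
E
python3 - <<'E'
from h import *
R=Rt(50,52); print(R); print(delta([.390,-.340,.16],R))
E
```

```text
[[-0.50652355  0.39573957  0.76604444]
 [-0.60365126  0.47162405 -0.64278761]
 [-0.61566148 -0.78801075  0.        ]]
[ 0.0111 -0.3725 -0.357   0.0986 -0.0412 -0.0945]
```

Request:
servo_tool(deltas=[[0.011,-0.3725,-0.357,0.0986,-0.0412,-0.0945,0.1],[0.011,-0.3725,-0.357,0.0986,-0.0412,-0.0945,0.1],[0.011,-0.3725,-0.357,0.0986,-0.0412,-0.0945,0.1],[0.011,-0.3725,-0.357,0.0986,-0.0412,-0.0945,0.1],[0.011,-0.3725,-0.357,0.0986,-0.0412,-0.0945,0.1],[0.011,-0.3725,-0.357,0.0986,-0.0412,-0.0945,0.1],[0.011,-0.3725,-0.357,0.0986,-0.0412,-0.0945,0.1],[0.011,-0.3725,-0.357,0.0986,-0.0412,-0.0945,0.1],[0.011,-0.3725,-0.357,0.0986,-0.0412,-0.0945,0.1],[0.011,-0.3725,-0.357,0.0986,-0.0412,-0.0945,0.1],[0.011,-0.3725,-0.357,0.0986,-0.0412,-0.0945,0.1],[0.011,-0.3725,-0.357,0.0986,-0.0412,-0.0945,0.1]])

```text
t: 9.87
tool_pos: [0.3922, -0.3397, 0.1644]
orientation: [[-0.503, 0.398, 0.768], [-0.61, 0.466, -0.641], [-0.613, -0.79, 0.008]]
ft_force: [0.1, 0.9, 0.3]
gripper_width: 0.898
```

```bash
python3 - <<'E'
from h import *
import pickle
s=sense(); print(s['t'],s['tool_pos'],s['orientation'],s['joint_positions'])
D=cam('wrist'); p,d,i=D; pickle.dump(D,open('w5.pkl','wb')); cv2.imwrite('pics/w5.png',p); print(w(i,[0,0,0]))
for P in [(.430,-.292,.07),(.523,-.289,.07),(.354,-.19,.07),(.338,-.278,.07)]: print(proj(i,P))
E
```

```text
9.8667 [ 0.39215786 -0.33966788  0.16443383] [[-0.50263691  0.39754903  0.76766588]
 [-0.61001909  0.46610658 -0.64079744]
 [-0.61256252 -0.79037929  0.00823013]] [-1.16774957 -0.01926785  1.90329798  0.58066667  1.58680661 -0.56462992]
[ 0.37422223 -0.36035505  0.32521061]
(np.float64(317.79928185114954), np.float64(206.2588055852835))
(np.float64(395.5907721078031), np.float64(141.07346089479313))
(np.float64(174.68952994797286), np.float64(173.47021841039418))
(np.float64(215.31360017796493), np.float64(264.564622597589))
```

View pics/w5.png

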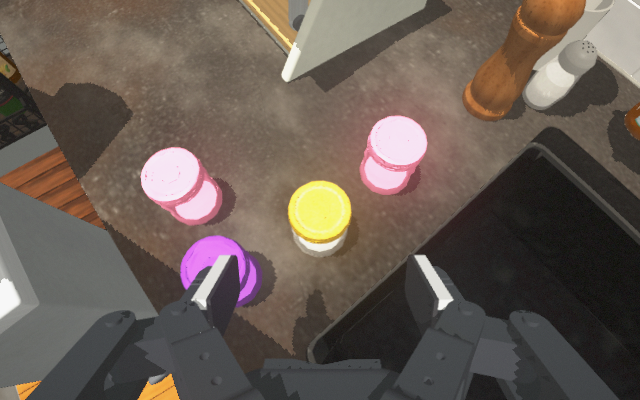

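Request:
servo_tool(deltas=[[0.0167,0.02,-0.065,0,0,0,0.17],[0.0333,0.0392,-0.13,0,0,0,0.17],[0.045,0.053,-0.153,0,0,0,0.17],[0.057,0.067,-0.176,0,0,0,0.17],[0.069,0.081,-0.199,0,0,0,0.17],[0.08,0.094,-0.221,0,0,0,0.17],[0.08,0.094,-0.221,0,0,0,0.17],[0.08,0.094,-0.221,0,0,0,0.17]])

```text
t: 10.58
tool_pos: [0.4403, -0.2832, 0.0312]
orientation: [[-0.503, 0.398, 0.767], [-0.608, 0.467, -0.642], [-0.614, -0.789, 0.007]]
ft_force: [2.1, -0.5, 2.1]
gripper_width: 0.828
```

Request:
servo_tool(deltas=[[0,0,0,0,0,0,1],[0,0,0,0,0,0,1],[0,0,0,0,0,0,1],[0,0,0,0,0,0,1],[0,0,0,0,0,0,1],[0,0,0,0,0,0,1]], grip_force=40)

```text
t: 11.08
tool_pos: [0.439, -0.2839, 0.0306]
orientation: [[-0.505, 0.399, 0.766], [-0.606, 0.468, -0.643], [-0.615, -0.789, 0.005]]
ft_force: [-1.0, 0.8, 6.5]
gripper_width: 0.603
```

```bash
python3 - <<'E'
from h import *
s=sense(); print(s['t'],s['tool_pos'],s['orientation'],s['joint_positions'],s['gripper_width'])
E
```

```text
11.0833 [ 0.43896668 -0.28391885  0.03060688] [[-0.50480135  0.39854039  0.76572917]
 [-0.60582136  0.46834481 -0.64314354]
 [-0.61494396 -0.78855481  0.00502319]] [-1.04322696  0.14332406  1.99601926  0.64297943  1.3153942  -0.61474139] 0.6026297520105675
```

```bash
cat >> h.py <<'E'
from scipy.optimize import least_squares as LS
K=dict(r0=.013,a=.3964,b=.5915,c=.31,h=.2007,lat=.074)
def fk(j):
    R1=Ro.from_euler('z',j[0]).as_matrix(); ey=lambda t:Ro.from_euler('y',t).as_matrix()
    R3=R1@ey(j[1]+j[2]); wr=R1@np.array([K['r0']+K['a']*np.sin(j[1]),K['lat'],K['h']+K['a']*np.cos(j[1])])+R3@[0,0,K['b']]
    R5=R3@Ro.from_euler('z',j[3]).as_matrix()@ey(j[4]); d=R5[:,2]; return wr+K['c']*d,d
lo=np.array([-3.01,-1.01,.06,-1.02,.09]);hi=np.array([3.01,2.22,2.58,4.17,2.62])
def ik(p,d,j0):
    f=lambda j:np.r_[(fk(j)[0]-p)*10,(fk(j)[1]-d)*2]
    r=LS(f,np.clip(j0,lo+.01,hi-.01),bounds=(lo,hi)); return r.x,np.abs(r.fun).max()
def cup(P,q=None):
    q=np.load('q.npy') if q is None else q; c,s=np.cos(q[2]),np.sin(q[2]); return np.array([q[0]+c*P[0]-s*P[1],q[1]+s*P[0]+c*P[1],P[2]])
E
python3 - <<'E'
from h import *
s=sense(); j=s['joint_positions']; print('fk err',fk(j)[0]-s['tool_pos'],fk(j)[1]-np.array(s['orientation'])[:,1])
for j2,t in [([-.0218,-.2119,1.8648,-.0005,1.4887],(.5118,.0629,.22998)),([-1.1677,-.01927,1.9033,.58067,1.5868],(.39216,-.33967,.16443))]: print(fk(j2)[0]-t)
for az in (-4.6,10,-20):
  d=Rt(az,52)[:,1]
  for st in (0,.05,.1,.15):
    jar=cup((-.055-.766*st,.024,.032+.643*st)); tcp=jar+[.012*np.cos(np.radians(az)),.012*np.sin(np.radians(az)),.0306]
    print(az,st,np.round(tcp,4),*[ (np.round(x,2),round(e,4)) for x,e in [ik(tcp,d,[0,-.3,2.3,.1,.5])]])
for pit in (0,20,30,45): 
  for off in (-.02,.03):
   P=cup((-.091+off,-.138,.141)); print('pad',pit,off,P,ik(P,Rt(-4.6,pit)[:,1],[-.2,-.5,2.3,3.1,.3]),ik(P,Rt(-4.6,pit)[:,1],[-.2,-.5,2.3,.1,.3]))
E
```

```text
fk err [ 0.03450396 -0.02446892 -0.00049174] [-2.77555756e-16 -2.77555756e-16 -2.22044605e-16]
[ 0.00882158 -0.00038828 -0.00025599]
[ 0.02198375 -0.00935413  0.00531591]
-4.6 0 [0.6234 0.0789 0.0626] (array([ 0.05, -0.25,  2.31, -0.19,  0.43]), np.float64(0.0))
-4.6 0.05 [0.5852 0.0819 0.0948] (array([ 0.06, -0.42,  2.38, -0.17,  0.53]), np.float64(0.0))
-4.6 0.1 [0.547  0.085  0.1269] (array([ 0.07, -0.59,  2.43, -0.16,  0.65]), np.float64(0.0))
-4.6 0.15 [0.5089 0.088  0.159 ] (array([ 0.09, -0.75,  2.47, -0.15,  0.77]), np.float64(0.0))
10 0 [0.6232 0.0819 0.0626] (array([-0.06, -0.27,  2.32,  0.33,  0.46]), np.float64(0.0))
10 0.05 [0.5851 0.085  0.0948] (array([-0.06, -0.44,  2.39,  0.27,  0.55]), np.float64(0.0))
10 0.1 [0.5469 0.088  0.1269] (array([-0.05, -0.62,  2.45,  0.23,  0.67]), np.float64(0.0))
10 0.15 [0.5087 0.0911 0.159 ] (array([-0.05, -0.79,  2.49,  0.19,  0.8 ]), np.float64(0.0))
-20 0 [0.6227 0.0757 0.0626] (array([ 0.15, -0.18,  2.26, -0.6 ,  0.55]), np.float64(0.0))
-20 0.05 [0.5845 0.0788 0.0948] (array([ 0.17, -0.34,  2.32, -0.54,  0.64]), np.float64(0.0))

[... 1610 characters left out ...]
66686,  0.33634132]), np.float64(0.03515378994897078)) (array([-0.4044708 , -0.63147433,  2.58      ,  0.98566688,  0.33634132]), np.float64(0.035153789343864594))
pad 45 -0.02 [ 0.54269801 -0.07719723  0.141     ] (array([-0.20698101, -0.48113484,  2.58      ,  4.17      ,  0.09      ]), np.float64(0.6890514807192138)) (array([-0.4082775 , -0.74342625,  2.53981387,  0.39954687,  0.62559021]), np.float64(1.3744561044859438e-13))
pad 45 0.03 [ 0.59253906 -0.08118098  0.141     ] (array([-0.2032463 , -0.49247815,  2.58      ,  4.17      ,  0.09      ]), np.float64(0.5108143523731633)) (array([-0.36472397, -0.54131592,  2.42172518,  0.40202088,  0.53184632]), np.float64(1.1102230246251565e-15))
```

Request:
servo_tool(deltas=[[0,0,0.03,0,0,0,1],[0,0,0.08,0,0,0,1],[0,0,0.13,0,0,0,1],[0,0.02,0.183,0,0,-0.01,1],[0,0.08,0.183,0,0,-0.03,1],[0,0.14,0.183,0,0,-0.05,1],[0,0.2,0.183,0,0,-0.07,1],[0.01,0.26,0.183,0,0,-0.09,1],[0.03,0.32,0.183,0,0,-0.11,1],[0.05,0.38,0.183,0,0,-0.13,1],[0.07,0.44,0.183,0,0,-0.1506,1],[0.09,0.5,0.183,0,0,-0.1506,1]], grip_force=50)

```text
t: 12.08
tool_pos: [0.4704, -0.0473, 0.1347]
orientation: [[-0.802, 0.595, 0.048], [-0.042, 0.023, -0.999], [-0.596, -0.803, 0.006]]
ft_force: [1.0, -0.4, -2.4]
gripper_width: 0.605
```

Request:
servo_tool(deltas=[[0.03,0.06,0,0,0,0,1],[0.065,0.117,0,0,0,0,1],[0.065,0.117,0,0,0,0,1],[0.065,0.117,0,0,0,0,1]])

```text
t: 12.42
tool_pos: [0.5093, 0.0248, 0.1337]
orientation: [[-0.804, 0.592, 0.057], [-0.049, 0.029, -0.998], [-0.592, -0.806, 0.005]]
ft_force: [-0.4, -1.2, -1.9]
gripper_width: 0.602
```

```bash
python3 - <<'E'
from h import *
import pickle
s=sense(); print(s['t'],s['tool_pos'],s['orientation'],s['joint_positions'],s['gripper_width'],s['ft_force'])
D={n:cam(n) for n in('scene','side','wrist')}
pickle.dump(D,open('d6.pkl','wb'))
a=D['side'][0][90:290,230:430]; b=D['scene'][0][90:290,230:430]
cv2.imwrite('pics/s6.png',np.vstack([cv2.resize(np.hstack([a,b]),(640,320),interpolation=2),cv2.resize(D['wrist'][0],(448,280)).copy() if 0 else np.pad(cv2.resize(D['wrist'][0],(448,280)),((0,0),(0,192),(0,0)))]))
print('floor target px',proj(D['wrist'][2],cup((-.055,.024,.032))))
E
```

```text
12.4167 [0.50934036 0.02478105 0.1336727 ] [[-0.80413543  0.59170722  0.05699809]
 [-0.04913278  0.02939828 -0.99835951]
 [-0.59241218 -0.80561672  0.00543202]] [-0.16905688 -0.58231411  2.38846577  0.19565423  0.72236757  1.23684381] 0.6023488131937955 [-0.36330639 -1.15880602 -1.92359049]
floor target px (np.float64(260.0693538693163), np.float64(159.7203945633286))
```

View pics/s6.png

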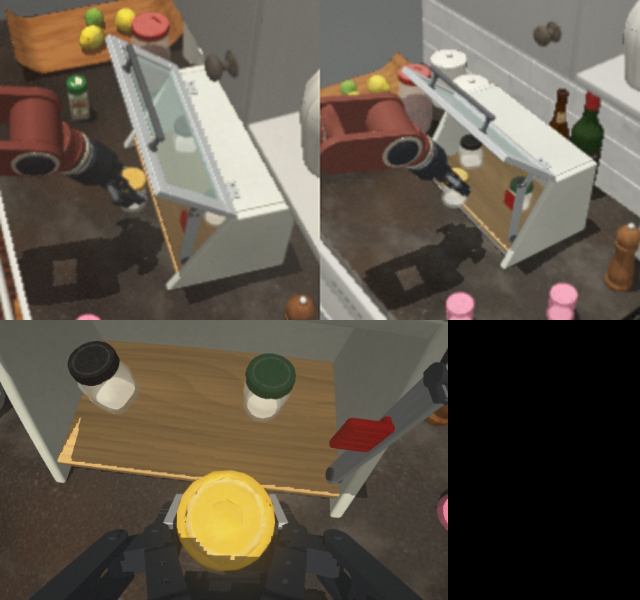

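```bash
python3 - <<'E'
from h import *
import pickle
D=pickle.load(open('d6.pkl','rb')); i=D['wrist'][2]; q=np.load('q.npy')
def loc(P):
    c,s=np.cos(q[2]),np.sin(q[2]); X=P[:2]-q[:2]; return np.round([X[0]*c+X[1]*s,-X[0]*s+X[1]*c,P[2]],4)
f=lambda u,v:(u/.7,(v-320)/.7)
for n,u,v,z in [('black',94,363,.102),('green',270,375,.102),('edgeL',60,460,.032),('edgeR',338,494,.032),('pad',362,435,.141)]: print(n,loc(onz(i,*f(u,v),z)))
R0=np.array(sense()['orientation']); 
Rg=np.array([[-0.50480135,0.39854039,0.76572917],[-0.60582136,0.46834481,-0.64314354],[-0.61494396,-0.78855481,0.00502319]])
Rg=Ro.from_euler('z',-54.2,degrees=True).as_matrix()@Rg
az=np.arctan2(Rg[1,1],Rg[0,1])
for st in (.12,.06,.02,0):
    jar=cup((-.055-.766*st,.024,.032+.643*st)); tcp=jar+[.012*np.cos(az),.012*np.sin(az),.0306]; print(st,tcp,delta(tcp,Rg))
E
```

```text
black [-0.0178  0.117   0.102 ]
green [-0.0107 -0.072   0.102 ]
edgeL [-0.1124  0.1699  0.032 ]
edgeR [-0.1099 -0.1724  0.032 ]
pad [-0.0887 -0.1401  0.141 ]
0.12 [0.53176096 0.08618806 0.13976   ] [ 0.0373  0.1093  0.0088  0.     -0.0042 -0.0195]
0.06 [0.57757485 0.0825262  0.10118   ] [ 0.1136  0.1032 -0.0555  0.     -0.0042 -0.0195]
0.02 [0.60811744 0.08008496 0.07546   ] [ 0.1645  0.0991 -0.0984  0.     -0.0042 -0.0195]
0 [0.62338874 0.07886434 0.0626    ] [ 0.19    0.0971 -0.1198  0.     -0.0042 -0.0195]
```

Request:
servo_tool(deltas=[[0.037,0.05,0.009,0,-0.0042,-0.0195,1],[0.037,0.109,0.009,0,-0.0042,-0.0195,1],[0.037,0.109,0.009,0,-0.0042,-0.0195,1],[0.037,0.109,0.009,0,-0.0042,-0.0195,1],[0.037,0.109,0.009,0,-0.0042,-0.0195,1],[0.037,0.109,0.009,0,-0.0042,-0.0195,1]])

```text
t: 13.07
tool_pos: [0.532, 0.0854, 0.1403]
orientation: [[-0.786, 0.613, -0.074], [0.055, -0.05, -0.997], [-0.615, -0.788, 0.006]]
ft_force: [-0.1, -0.1, -2.1]
gripper_width: 0.598
```

```bash
cat > t.py <<'E'
from h import *
Rg=np.array([[-0.50480135,0.39854039,0.76572917],[-0.60582136,0.46834481,-0.64314354],[-0.61494396,-0.78855481,0.00502319]])
Rg=Ro.from_euler('z',-54.2,degrees=True).as_matrix()@Rg
az=np.arctan2(Rg[1,1],Rg[0,1]); s=sense(); print(s['t'],s['tool_pos'],s['joint_positions'],s['ft_force'],s['gripper_width'])
for st in (.12,.06,.02,0):
    jar=cup((-.055-.766*st,.023,.032+.643*st)); tcp=jar+[.012*np.cos(az),.012*np.sin(az),.0306]; print(st,tcp,delta(tcp,Rg))
E
python3 t.py
```

```text
13.0667 [0.53196253 0.08541122 0.14031452] [ 0.06937289 -0.47492091  2.31874442 -0.15435152  0.64601453  1.80464452] [-0.09592687 -0.06048485 -2.11679958] 0.598389631985431
0.12 [0.53168129 0.08519124 0.13976   ] [-0.0005 -0.0004 -0.0009  0.0001  0.0001  0.0001]
0.06 [0.57749518 0.08152938 0.10118   ] [ 0.0759 -0.0065 -0.0652  0.0001  0.0001  0.0001]
0.02 [0.60803777 0.07908814 0.07546   ] [ 1.268e-01 -1.050e-02 -1.081e-01  1.000e-04  1.000e-04  1.000e-04]
0 [0.62330906 0.07786752 0.0626    ] [ 1.522e-01 -1.260e-02 -1.295e-01  1.000e-04  1.000e-04  1.000e-04]
```

Request:
servo_tool(deltas=[[0.035,-0.003,-0.03,0,0,0,1],[0.076,-0.0065,-0.065,0,0,0,1],[0.105,-0.0088,-0.09,0,0,0,1],[0.127,-0.0105,-0.108,0,0,0,1],[0.142,-0.012,-0.12,0,0,0,1],[0.15,-0.0126,-0.125,0,0,0,1],[0.152,-0.0126,-0.127,0,0,0,1],[0.152,-0.0126,-0.127,0,0,0,1],[0.152,-0.0126,-0.127,0,0,0,1]])

```text
t: 13.82
tool_pos: [0.6233, 0.0787, 0.065]
orientation: [[-0.785, 0.615, -0.073], [0.055, -0.049, -0.997], [-0.617, -0.787, 0.005]]
ft_force: [-0.7, -0.1, -1.5]
gripper_width: 0.6
```

```bash
python3 t.py | head -1
```

```text
13.8167 [0.62334953 0.07871058 0.06501151] [ 0.04034763 -0.07779889  2.15199409 -0.18561655  0.41287856  1.82781936] [-0.74147319 -0.13858541 -1.48913099] 0.5999631752031734
```

Request:
servo_tool(deltas=[[0,0,-0.0015,0,0,0,1],[0,0,-0.003,0,0,0,1],[0,0,-0.004,0,0,0,1],[0,0,-0.004,0,0,0,1]])

```text
t: 14.15
tool_pos: [0.6236, 0.0797, 0.0627]
orientation: [[-0.785, 0.615, -0.072], [0.053, -0.048, -0.997], [-0.617, -0.787, 0.005]]
ft_force: [-2.7, -0.1, 2.5]
gripper_width: 0.604
```

Request:
servo_tool(deltas=[[0,0,0,0,0,0,0.35],[0,0,0,0,0,0,0.25],[0,0,0,0,0,0,0.2],[0,0,0,0,0,0,0.2],[0,0,0,0,0,0,0.2],[0,0,0,0,0,0,0.2]])

```text
t: 14.65
tool_pos: [0.6235, 0.0796, 0.062]
orientation: [[-0.786, 0.614, -0.072], [0.054, -0.048, -0.997], [-0.616, -0.788, 0.005]]
ft_force: [0.3, 0.3, -0.3]
gripper_width: 0.799
```

Request:
servo_tool(deltas=[[-0.01,0.001,0.011,0,0,0,0.2],[-0.025,0.002,0.028,0,0,0,0.2],[-0.045,0.004,0.05,0,0,0,0.2],[-0.075,0.006,0.078,0,0,0,0.2],[-0.11,0.009,0.108,0,0,0,0.2],[-0.15,0.012,0.14,0,0,0,0.2],[-0.19,0.015,0.17,0,0,0,0.2],[-0.19,0.015,0.17,0,0,0,0.2],[-0.19,0.015,0.17,0,0,0,0.2]])

```text
t: 15.4
tool_pos: [0.51, 0.0889, 0.1667]
orientation: [[-0.782, 0.619, -0.072], [0.054, -0.048, -0.997], [-0.62, -0.784, 0.004]]
ft_force: [0.5, 0.1, -0.7]
gripper_width: 0.803
```

```bash
python3 - <<'E'
from h import *
import pickle
s=sense(); print(s['t'],s['tool_pos'],s['orientation'],s['joint_positions'],s['gripper_width'],s['ft_force'])
D={n:cam(n) for n in('scene','side','wrist')}
pickle.dump(D,open('d7.pkl','wb'))
b=D['scene'][0][90:290,230:430]
cv2.imwrite('pics/s7.png',np.hstack([cv2.resize(b,(320,320),interpolation=2),cv2.resize(D['wrist'][0],(480,300))[:, :] if 0 else np.pad(cv2.resize(D['wrist'][0],(480,300)),((0,20),(0,0),(0,0)))]))
E
```

```text
15.4 [0.50995466 0.08887455 0.16669673] [[-0.78239968  0.61864121 -0.07165044]
 [ 0.05354512 -0.04780144 -0.99742064]
 [-0.62047051 -0.78421813  0.00427461]] [ 0.08224643 -0.59108108  2.3467309  -0.14848157  0.72826986  1.80046614] 0.8028227714767192 [ 0.53224109  0.10458445 -0.68368309]
```

View pics/s7.png

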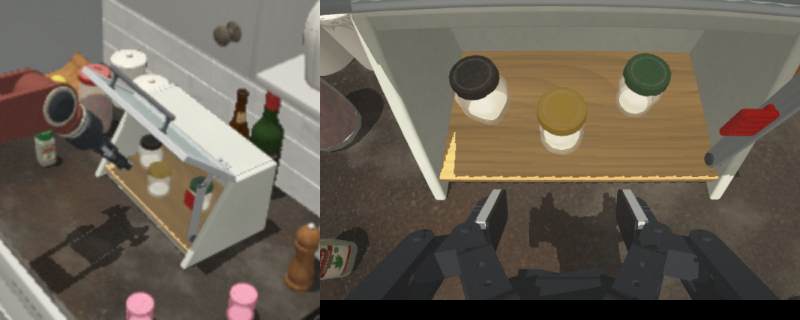

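```bash
python3 - <<'E'
from h import *
R=Rt(-15,42)
R0=np.array(sense()['orientation']); print(R0[:,2],R[:,2])
for x,z in((-.165,.134),(-.135,.134),(-.101,.134),(-.08,.134)):
    P=cup((x,-.142,z)); print(x,P,delta(P,R),ik(P,R[:,1],[-.3,-.5,2.3,.1,.5]))
E
```

```text
[-0.07249711 -0.99735329  0.00553017] [-0.25881905 -0.96592583  0.        ]
-0.165 [ 0.48855098 -0.07688207  0.134     ] [-0.0345 -0.2754 -0.0472 -0.0038 -0.0279 -0.03  ] (array([-0.30490142, -0.8681956 ,  2.58      ,  0.01225239,  0.70498214]), np.float64(0.16604378512033713))
-0.135 [ 0.51845561 -0.07927232  0.134     ] [ 0.0154 -0.2794 -0.0472 -0.0038 -0.0279 -0.03  ] (array([-0.30091375, -0.80885821,  2.58      ,  0.03191436,  0.58589168]), np.float64(0.07658648141668478))
-0.101 [ 0.55234752 -0.08198127  0.134     ] [ 0.0719 -0.2839 -0.0472 -0.0038 -0.0279 -0.03  ] (array([-0.29344039, -0.71838295,  2.5590669 ,  0.05256196,  0.46395246]), np.float64(9.194112138288801e-11))
-0.08 [ 0.57328076 -0.08365444  0.134     ] [ 0.1068 -0.2867 -0.0472 -0.0038 -0.0279 -0.03  ] (array([-0.28046524, -0.62733794,  2.50769047,  0.03373758,  0.42378205]), np.float64(8.774487803009379e-10))
```

Request:
servo_tool(deltas=[[-0.01,-0.05,0,0,0,-0.01,1],[-0.01,-0.1,-0.02,-0.0025,-0.0167,-0.03,1],[-0.01,-0.15,-0.047,-0.0025,-0.0167,-0.03,1],[-0.01,-0.2,-0.047,-0.0025,-0.0167,-0.03,1],[-0.01,-0.25,-0.047,-0.0025,-0.0167,-0.03,1],[-0.005,-0.278,-0.047,-0.0025,-0.0167,-0.03,1],[0.015,-0.279,-0.047,-0.0025,-0.0167,-0.03,1],[0.015,-0.279,-0.047,-0.0025,-0.0167,-0.03,1],[0.015,-0.279,-0.047,-0.0025,-0.0167,-0.03,1],[0.015,-0.279,-0.047,-0.0025,-0.0167,-0.03,1]])

```text
t: 16.38
tool_pos: [0.5179, -0.0783, 0.134]
orientation: [[-0.697, 0.669, -0.258], [0.184, -0.181, -0.966], [-0.693, -0.721, 0.003]]
ft_force: [0.4, -0.7, -1.0]
gripper_width: -0.003
```

```bash
python3 - <<'E'
from h import *
s=sense(); print(s['t'],s['tool_pos'],s['joint_positions'],s['gripper_width'],s['ft_force'])
R=Rt(-15,46)
for x,z in((-.135,.134),(-.101,.134),(-.083,.134)):
    print(x,delta(cup((x,-.142,z)),R))
p,d,i=cam('wrist'); cv2.imwrite('pics/w8.png',cv2.resize(p,(480,300)))
E
```

```text
16.3833 [ 0.51785194 -0.07832808  0.1339747 ] [-0.30920977 -0.59235863  2.43571284  0.06174749  0.53356214  1.48054697] -0.003437780423194654 [ 0.3592435  -0.72676827 -0.96328944]
-0.135 [ 0.001  -0.0016  0.      0.0004 -0.0004 -0.0002]
-0.101 [ 0.0575 -0.0061  0.      0.0004 -0.0004 -0.0002]
-0.083 [ 0.0874 -0.0085  0.      0.0004 -0.0004 -0.0002]
```

View pics/w8.png

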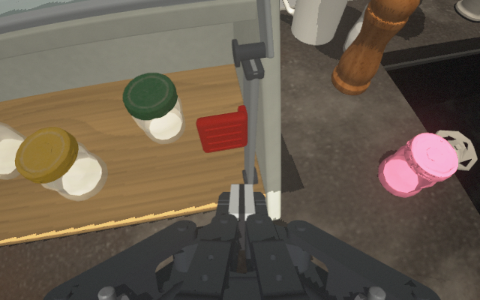

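Request:
servo_tool(deltas=[[0.02,0.004,0,0,0,0,1],[0.04,0.003,0,0,0,0,1],[0.055,0.002,0,0,0,0,1],[0.063,0.001,0,0,0,0,1],[0.07,0.0005,0,0,0,0,1],[0.077,0,0,0,0,0,1],[0.084,-0.0005,0,0,0,0,1]])

```text
t: 17.02
tool_pos: [0.5686, -0.0784, 0.1352]
orientation: [[-0.695, 0.671, -0.257], [0.183, -0.181, -0.966], [-0.695, -0.719, 0.003]]
ft_force: [-1.4, 0.5, 0.4]
gripper_width: 0.002
```

Request:
servo_tool(deltas=[[0.006,-0.0005,0,0,0,0,1],[0.012,-0.001,0,0,0,0,1]])

```text
t: 17.18
tool_pos: [0.5761, -0.0794, 0.1355]
orientation: [[-0.695, 0.671, -0.258], [0.183, -0.182, -0.966], [-0.696, -0.718, 0.003]]
ft_force: [-0.6, -0.5, -1.1]
gripper_width: 0.002
```

```bash
python3 - <<'E'
from h import *
s=sense(); print(s['t'],s['tool_pos'],s['ft_force'])
D={n:cam(n) for n in('scene','side','wrist')}
a=D['side'][0][90:290,230:430]; b=D['scene'][0][90:290,230:430]
cv2.imwrite('pics/s9.png',np.vstack([cv2.resize(np.hstack([a,b]),(640,320),interpolation=2),np.pad(cv2.resize(D['wrist'][0],(448,280)),((0,0),(0,192),(0,0)))]))
E
```

```text
17.1833 [ 0.57609071 -0.07941749  0.13551403] [-0.60957536 -0.54627753 -1.0769029 ]
```

View pics/s9.png

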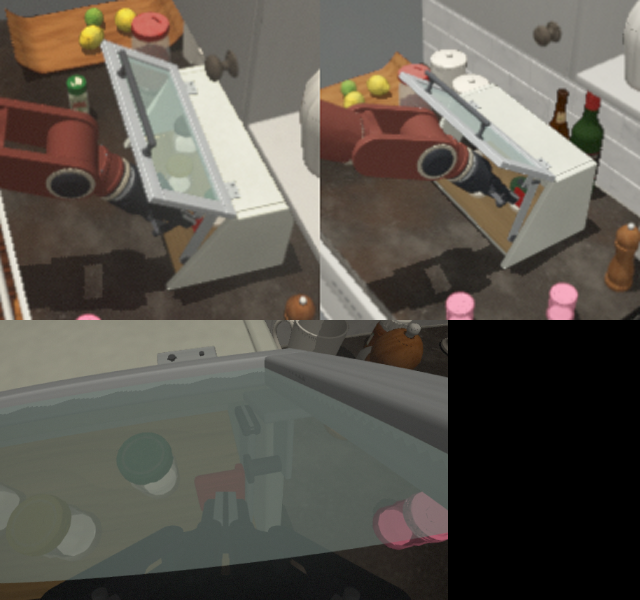

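Request:
servo_tool(deltas=[[-0.065,0.004,-0.015,0,0,0,1],[-0.12,0,-0.02,0.003,0.01,0,1],[-0.14,-0.06,-0.02,0.006,0.02,0,1],[-0.15,-0.12,0,0.009,0.03,0,1],[-0.16,-0.18,0.02,0.01,0.04,0,1],[-0.16,-0.24,0.04,0.01,0.04,0,1],[-0.16,-0.3,0.06,0.01,0.04,0,1],[-0.16,-0.3,0.1,0.01,0.04,0,1],[-0.16,-0.3,0.1,0.01,0.04,0,1]])

```text
t: 18.08
tool_pos: [0.4815, -0.2638, 0.2018]
orientation: [[-0.84, 0.476, -0.261], [0.222, -0.139, -0.965], [-0.496, -0.869, 0.011]]
ft_force: [1.3, 0.3, 1.4]
gripper_width: 0.002
```

```bash
cat > dr.py <<'E'
from h import *
s=sense(); print(s['t'],s['tool_pos'],np.round(s['joint_positions'],2),np.round(s['ft_force'],1))
for n in ('side','scene'):
    p,d,i=cam(n); R=[]
    # door bar angle: predict bar line for each angle, darkness along line vs both flanks
    g=cv2.cvtColor(p,cv2.COLOR_BGR2GRAY).astype(float); best=[]
    def samp(t,dr):
        r=np.hypot(.131,.127)+dr; a=np.arctan2(-.127,-.131)-t; v=[]
        for y in np.linspace(-.08,.08,25):
            u,w_=proj(i,cup((-.02+r*np.cos(a),y,.195+r*np.sin(a)))); u,w_=int(round(u)),int(round(w_)); v.append(g[w_,u] if 0<=u<640 and 0<=w_<400 else 255)
        return np.array(v)
    T=np.arange(0,1.85,.01); sc=[np.median(samp(t,0))-.5*np.median(samp(t+.09,0))-.5*np.median(samp(t-.09,0)) for t in T]
    o=np.argsort(sc)[:6]; print(n,np.round(T[o],2),np.round(np.array(sc)[o]))
    cv2.imwrite(f'pics/dr_{n}_{s["t"]:.1f}.png',cv2.resize(p[90:290,230:430],(400,400),interpolation=2))
E
python3 dr.py
```

```text
18.0833 [ 0.4815284  -0.26380602  0.20176069] [-0.75 -0.44  2.15  0.27  0.98  0.98] [1.3 0.3 1.4]
side [1.39 1.4  1.38 1.41 1.42 1.37] [-85. -84. -84. -82. -82. -75.]
scene [1.66 1.65 1.67 1.68 1.07 1.1 ] [-30. -30. -28. -28. -26. -26.]
```

```bash
python3 -c "
from h import *
print(delta([.42,-.2,.15],Rt(-4.4,90)))"
```

```text
[-0.1004  0.1007 -0.0781  0.015   0.0803  0.0283]
```

Request:
servo_tool(deltas=[[-0.1004,0.1007,-0.0781,0.015,0.0803,0.0283,1],[-0.1004,0.1007,-0.0781,0.015,0.0803,0.0283,1],[-0.1004,0.1007,-0.0781,0.015,0.0803,0.0283,1],[-0.1004,0.1007,-0.0781,0.015,0.0803,0.0283,1],[-0.1004,0.1007,-0.0781,0.015,0.0803,0.0283,1],[-0.1004,0.1007,-0.0781,0.015,0.0803,0.0283,1],[-0.1004,0.1007,-0.0781,0.015,0.0803,0.0283,1],[-0.1004,0.1007,-0.0781,0.015,0.0803,0.0283,1],[-0.1004,0.1007,-0.0781,0.015,0.0803,0.0283,1],[-0.1004,0.1007,-0.0781,0.015,0.0803,0.0283,1],[-0.1004,0.1007,-0.0781,0.015,0.0803,0.0283,1],[-0.1004,0.1007,-0.0781,0.015,0.0803,0.0283,1]])

```text
t: 19.18
tool_pos: [0.4196, -0.1994, 0.1491]
orientation: [[-0.997, -0.001, -0.077], [0.077, 0.001, -0.997], [0.001, -1.0, -0.001]]
ft_force: [-0.9, -0.7, 0.1]
gripper_width: -0.002
```

Request:
servo_tool(deltas=[[0,0,0,0,0,0,1],[0,0,0,0,0,0,1],[0,0,0,0,0,0,1],[0,0,0,0,0,0,1],[0,0,0,0,0,0,1],[0,0,0,0,0,0,1],[0,0,0,0,0,0,1],[0,0,0,0,0,0,1],[0,0,0,0,0,0,1],[0,0,0,0,0,0,1],[0,0,0,0,0,0,1],[0,0,0,0,0,0,1]])

```text
t: 20.18
tool_pos: [0.4198, -0.1993, 0.1489]
orientation: [[-0.997, -0.002, -0.077], [0.077, 0.001, -0.997], [0.002, -1.0, -0.001]]
ft_force: [0.3, 0.1, -0.6]
gripper_width: -0.0
```

Request:
servo_tool(deltas=[[0,0,0,0,0,0,1],[0,0,0,0,0,0,1],[0,0,0,0,0,0,1],[0,0,0,0,0,0,1],[0,0,0,0,0,0,1],[0,0,0,0,0,0,1],[0,0,0,0,0,0,1],[0,0,0,0,0,0,1],[0,0,0,0,0,0,1],[0,0,0,0,0,0,1],[0,0,0,0,0,0,1],[0,0,0,0,0,0,1]])

```text
t: 21.18
tool_pos: [0.4198, -0.1993, 0.1489]
orientation: [[-0.997, -0.002, -0.077], [0.077, 0.001, -0.997], [0.002, -1.0, -0.001]]
ft_force: [0.6, -0.7, -0.1]
gripper_width: 0.002
```

Request:
servo_tool(deltas=[[0,0,0,0,0,0,1],[0,0,0,0,0,0,1],[0,0,0,0,0,0,1],[0,0,0,0,0,0,1],[0,0,0,0,0,0,1],[0,0,0,0,0,0,1],[0,0,0,0,0,0,1],[0,0,0,0,0,0,1],[0,0,0,0,0,0,1],[0,0,0,0,0,0,1],[0,0,0,0,0,0,1],[0,0,0,0,0,0,1]])

```text
t: 22.18
tool_pos: [0.4198, -0.1993, 0.1489]
orientation: [[-0.997, -0.002, -0.077], [0.077, 0.001, -0.997], [0.002, -1.0, -0.001]]
ft_force: [0.3, -0.4, 0.2]
gripper_width: -0.001
```

```bash
python3 dr.py
```

```text
22.1833 [ 0.41977476 -0.19931609  0.14890987] [-0.6  -0.28  2.06  0.    1.37  1.04] [ 0.3 -0.4  0.2]
side [1.16 1.19 1.17 1.18 1.15 1.2 ] [-34. -32. -32. -30. -28. -24.]
scene [0.68 0.67 0.7  0.69 0.66 1.6 ] [-48. -46. -41. -41. -37. -37.]
```

Request:
servo_tool(deltas=[[0,0,0,0,0,0,1],[0,0,0,0,0,0,1],[0,0,0,0,0,0,1],[0,0,0,0,0,0,1],[0,0,0,0,0,0,1],[0,0,0,0,0,0,1],[0,0,0,0,0,0,1],[0,0,0,0,0,0,1],[0,0,0,0,0,0,1],[0,0,0,0,0,0,1],[0,0,0,0,0,0,1],[0,0,0,0,0,0,1]])

```text
t: 23.28
tool_pos: [0.4198, -0.1993, 0.1489]
orientation: [[-0.997, -0.002, -0.077], [0.077, 0.001, -0.997], [0.002, -1.0, -0.001]]
ft_force: [0.1, 0.1, -0.5]
gripper_width: 0.0
```

Request:
servo_tool(deltas=[[0,0,0,0,0,0,1],[0,0,0,0,0,0,1],[0,0,0,0,0,0,1],[0,0,0,0,0,0,1],[0,0,0,0,0,0,1],[0,0,0,0,0,0,1],[0,0,0,0,0,0,1],[0,0,0,0,0,0,1],[0,0,0,0,0,0,1],[0,0,0,0,0,0,1],[0,0,0,0,0,0,1],[0,0,0,0,0,0,1]])

```text
t: 24.28
tool_pos: [0.4198, -0.1993, 0.1489]
orientation: [[-0.997, -0.002, -0.077], [0.077, 0.001, -0.997], [0.002, -1.0, -0.001]]
ft_force: [-0.2, 0.4, -0.4]
gripper_width: 0.001
```

```bash
python3 dr.py
```

```text
24.2833 [ 0.41978002 -0.19931656  0.14891857] [-0.6  -0.28  2.06  0.    1.37  1.04] [-0.2  0.4 -0.4]
side [1.32 1.31 1.3  1.28 1.26 1.29] [-33. -32. -32. -28. -26. -21.]
scene [0.65 0.67 0.68 0.66 0.63 0.62] [-77. -76. -76. -75. -52. -52.]
```

```bash
cat > dr.py <<'E'
from h import *
s=sense(); print(s['t'],s['tool_pos'],np.round(s['ft_force'],1))
q=np.load('q.npy'); T=np.arange(-.1,1.85,.01)
for n in ('side','scene'):
    p,d,i=cam(n); L=[]
    R=cv2.Rodrigues(np.array(i['rvec'],float))[0]; t=np.ravel(i['tvec'])
    vv,uu=np.mgrid[60:330,180:450]; dd=d[60:330,180:450]; ok=dd>0
    px=np.c_[uu[ok],vv[ok]].astype(float); Kc=np.array([[i['fx'],0,i['cx']],[0,i['fy'],i['cy']],[0,0,1]])
    n2=np.array([ray(i,*x)[:2] for x in px]) if 0 else None
    x=(px[:,0]-i['cx'])/i['fx'];y=(px[:,1]-i['cy'])/i['fy'];a,b=x,y
    for _ in range(15): k=1+i['k1']*(a*a+b*b);a,b=x/k,y/k
    P=(np.c_[a,b,np.ones(len(a))]*dd[ok][:,None]-t)@R
    c,sn=np.cos(q[2]),np.sin(q[2]);X=P[:,:2]-q[:2];L=np.c_[X[:,0]*c+X[:,1]*sn+.02,-X[:,0]*sn+X[:,1]*c,P[:,2]-.195]
    L=L[(abs(L[:,1])<.19)&(L[:,2]>-.17)&(L[:,0]<-.012)]
    sc=[]
    for th in T:
        A=np.radians(240)-th; dv=L[:,0]*np.cos(A)+L[:,2]*np.sin(A); nv=L[:,0]*np.cos(A-np.pi/2)+L[:,2]*np.sin(A-np.pi/2)
        sc.append(((abs(nv-.014)<.003)&(dv>.02)&(dv<.18)).sum())
    o=np.argsort(sc)[::-1][:6]; print(n,np.round(T[o],2),np.array(sc)[o])
E
python3 dr.py
```

```text
24.3833 [ 0.41977716 -0.19929306  0.14889473] [-0.5 -0.7  0.4]
side [0.32 0.33 0.31 0.34 0.3  0.35] [2627 2554 2498 2358 2250 2023]
scene [0.34 0.35 0.33 0.36 0.32 0.37] [382 377 354 341 304 270]
```

Request:
servo_tool(deltas=[[0,0.06,0,0,0,0,1],[0,0.12,0,0,0,0,1],[0,0.18,0,0,0,0,1],[0,0.24,0,0,0,0,1],[0,0.3,0,0,0,0,1],[0,0.36,-0.03,0,0,0,1],[0,0.42,-0.06,0,0,0,1],[0,0.44,-0.1,0,0,0,1],[0.008,0.44,-0.115,0,0,0,1],[0.008,0.44,-0.115,0,0,0,1]])

```text
t: 25.32
tool_pos: [0.4226, 0.0658, 0.0771]
orientation: [[-0.997, -0.007, -0.074], [0.074, 0.002, -0.997], [0.007, -1.0, -0.001]]
ft_force: [0.1, -0.3, -0.2]
gripper_width: -0.001
```

```bash
python3 dr.py
```

```text
25.3167 [0.42258017 0.065755   0.07712693] [ 0.1 -0.3 -0.2]
side [0.28 0.29 0.27 0.3  0.26 0.31] [3002 2977 2811 2803 2436 2419]
scene [0.28 0.29 0.27 0.3  0.26 0.31] [2081 2068 1974 1915 1785 1647]
```

Request:
servo_tool(deltas=[[0.03,0,0,0,0,0,1],[0.055,0,-0.005,0,0,0,1],[0.066,0,-0.01,0,0,0,1],[0.074,0,-0.016,0,0,0,1],[0.08,0,-0.022,0,0,0,1],[0.087,0,-0.028,0,0,0,1],[0.093,0,-0.034,0,0,0,1],[0.099,0,-0.04,0,0,0,1],[0.104,0,-0.045,0,0,0,1],[0.109,0,-0.045,0,0,0,1],[0.114,0,-0.045,0,0,0,1],[0.114,0,-0.045,0,0,0,1]])

```text
t: 26.42
tool_pos: [0.4836, 0.0635, 0.0466]
orientation: [[-0.997, -0.025, -0.078], [0.078, 0.001, -0.997], [0.025, -1.0, 0.001]]
ft_force: [-15.7, -2.5, -11.9]
gripper_width: 0.001
```

```bash
python3 dr.py
```

```text
26.4167 [0.48357938 0.06352846 0.04655772] [-15.7  -2.5 -11.9]
side [0.05 0.06 0.07 0.04 0.03 0.08] [2461 2450 2299 2292 2016 1930]
scene [0.06 0.05 0.04 0.07 0.03 0.08] [1631 1621 1548 1513 1383 1302]
```

Request:
servo_tool(deltas=[[0.005,0,-0.006,0,0,0,1],[0.01,0,-0.012,0,0,0,1],[0.015,0,-0.018,0,0,0,1],[0.02,0,-0.022,0,0,0,1],[0.02,0,-0.022,0,0,0,1],[0.02,0,-0.022,0,0,0,1]])

```text
t: 27.02
tool_pos: [0.4921, 0.0636, 0.0381]
orientation: [[-0.996, -0.037, -0.077], [0.077, -0.0, -0.997], [0.037, -0.999, 0.003]]
ft_force: [-46.4, -2.8, 31.3]
gripper_width: 0.001
```

```bash
python3 dr.py
```

```text
27.0167 [0.49211787 0.06361611 0.03813836] [-46.4  -2.8  31.3]
side [-0.01 -0.02 -0.   -0.03  0.01 -0.04] [2268 2230 2136 2057 1833 1761]
scene [-0.01 -0.   -0.02  0.01 -0.03  0.02] [1556 1531 1497 1395 1384 1200]
```

Request:
servo_tool(deltas=[[-0.01,0,0.01,0,0,0,1],[-0.025,0,0.015,0,0,0,1],[-0.05,0,0.02,0,0,0,1],[-0.1,0,0.06,0,0,0,1],[-0.12,0,0.12,0,0,0,1],[-0.12,-0.05,0.18,0,0,0,1],[-0.12,-0.1,0.24,0,0,0,1],[-0.12,-0.16,0.28,0,0,0,1],[-0.12,-0.22,0.28,0,0,0,1],[-0.12,-0.28,0.28,0,0,0,1],[-0.12,-0.34,0.28,0,0,0,1],[-0.12,-0.34,0.28,0,0,0,1]])

```text
t: 28.12
tool_pos: [0.4329, -0.1454, 0.2101]
orientation: [[-0.996, 0.001, -0.085], [0.085, -0.003, -0.996], [-0.001, -1.0, 0.003]]
ft_force: [0.2, 1.2, 0.5]
gripper_width: -0.001
```

Request:
servo_tool(deltas=[[0,0,0,0,0,0,1],[0,0,0,0,0,0,1],[0,0,0,0,0,0,1],[0,0,0,0,0,0,1],[0,0,0,0,0,0,1],[0,0,0,0,0,0,1]])

```text
t: 28.62
tool_pos: [0.4331, -0.1385, 0.2077]
orientation: [[-0.997, -0.002, -0.075], [0.075, 0.001, -0.997], [0.002, -1.0, -0.001]]
ft_force: [-0.0, -0.0, 0.4]
gripper_width: -0.005
```

```bash
python3 dr.py; python3 - <<'E'
from h import *
import pickle
# same measure on the initial (shut) depth for reference; lids through glass (colour blobs)
D0=pickle.load(open('d0.pkl','rb'))['side']; p,d,i=cam('side')
print('door-region depth diff vs start (m):',[round(float(d[v,u]-D0[1][v,u]),4) for u,v in [(307,185),(314,210),(321,237),(341,258),(330,230),(320,165)]])
g0,g=[cv2.cvtColor(x,cv2.COLOR_BGR2GRAY).astype(float)[125:265,300:415] for x in (D0[0],p)]
m=abs(g-g0)>14; n,l,st,c=cv2.connectedComponentsWithStats(m.astype(np.uint8))
for k in np.argsort(-st[1:,4])[:6]+1: print(st[k]+[300,125,0,0,0],'->',onz(i,c[k][0]+300,c[k][1]+125,.08))
print('expected jar px',proj(i,cup((-.055,.023,.102))))
E
```

```text
28.6167 [ 0.43309473 -0.13846566  0.20771699] [-0.  -0.   0.4]
side [-0.01 -0.02 -0.   -0.03  0.01 -0.04] [2356 2312 2262 2112 1937 1801]
scene [-0.    0.01 -0.01  0.02 -0.02  0.03] [1139 1133 1065 1061  977  867]
door-region depth diff vs start (m): [-0.5833, -0.3973, 0.0047, -0.0054, -0.0018, -0.5531]
[300 147  26  52 769] -> [0.55673146 0.23159186 0.08      ]
[300 183  21  66 659] -> [0.48705101 0.04353683 0.08      ]
[334 200  15  11 126] -> [0.59811675 0.0490529  0.08      ]
[300 139  20   9  99] -> [0.57877176 0.34610971 0.08      ]
[300 210  12   6  50] -> [0.48217913 0.05701301 0.08      ]
[312 242   4   5  16] -> [ 0.47369902 -0.0611531   0.08      ]
expected jar px (np.float64(342.0418391933333), np.float64(192.49020401119054))
```

```bash
python3 -c "
from bench import *
print(job_done())"
```

```text
the job is handed in; nothing more can be done
None
```

I carried out every step and handed the job in at about t = 28.6 s; no verdict was returned. The door is shut, and the yellow-lidded jar is in the cupboard between the black and green ones.

**What I did**
- I lifted the door by its bar until the stay held it.
- I stood the yellow-lidded jar upright and released it with the stay still locked. The wrist picture showed it standing between the other two.
- I pushed the red pad, and the door sank by itself to about 0.28 rad. I then pushed it shut slowly with the closed fingers.

**Last checks**
- **Door:** depth measured from two cameras gave an angle of −0.01 to 0.00 rad. It stayed there after I drew the arm back.
- **Jar:** a new patch shows through the glass where the jar's body should be, just below the expected lid position. No other change showed inside the cupboard. These were image differences only, because I had used up the picture views.
- **Robot:** it is clear of everything, with wrist force about 0.4 N.
- **Other items:** I did not measure the spice jar, pepper mill or olives again at the end. The arm was kept away from them.

**Checks that disagreed or ran high**
- Before locking, the two cameras gave door angles of 1.74 and 1.78 rad. I raised the door a little further, and the stay then held.
- While the door was sinking, my first method of reading its angle from the picture was unreliable. I replaced it with the depth measurement.
- The final push rose briefly to about 56 N at the wrist, through the fingers. That is under the 120 N wrist limit but well above the 2–5 N needed.

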